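Load the reagent station beside the blood analyser

TASK

Set the two mirror-image reagent packs and the two jars each into the holder that matches it: the left-hand and right-hand packs into the L-shaped cradles of their own hand, the large jar into the large round cup and the small jar into the small one. Each must end upright, flat on the floor of its holder and let go, and the little amber sample vial must not be knocked over or pushed away.

Things in the scene. Friction and masses are not known exactly. Their poses are not given: they have to be found in the camera images.
- pack_left: Left-hand white reagent pack, an L from above. Origin: underside, below the grip tab. In mm: leg x -54..46, y -26..10; toe x 10..46, out to y +40 (left side, looking along +x from the cap end); both 34 high. Grip tab over the origin: 40 along x, 16 thick along y, z 34..60; pinch it across y. Grey cap 22 wide, to z 44, at x -41, y -8. 0.13-0.25 kg.
- pack_right: Right-hand white reagent pack, an L from above. Origin: underside, below the grip tab. In mm: leg x -54..46, y -10..26; toe x 10..46, out to y -40 (right side, looking along +x from the cap end); both 34 high. Grip tab over the origin: 40 along x, 16 thick along y, z 34..60; pinch it across y. Grey cap 22 wide, to z 44, at x -41, y +8. 0.13-0.25 kg.
- jar_large: Large round white jar with grey lid, 58 mm diameter throughout, 60 mm high, standing. Origin: centre of its underside, z up; its yaw does not matter. 0.08 to 0.17 kg.
- jar_small: Small round white jar with grey lid, 38 mm diameter throughout, 60 mm high, standing. Origin: centre of its underside, z up; its yaw does not matter. 0.04 to 0.09 kg.
- cradle_left: Left-hand L-shaped cradle, fixed: dark floor 4 mm thick, grey walls 4 mm thick, 12 mm high from the bench, 8 mm wider all round than the left-hand pack. Origin on the bench: the seated pack's origin is 4 mm above it, axes parallel and pointing the same way. Outside x -66..58, y -38..52 mm; toe at +x, +y.
- cradle_right: Right-hand L-shaped cradle, fixed: dark floor 4 mm thick, grey walls 4 mm thick, 12 mm high from the bench, 8 mm wider all round than the right-hand pack. Origin on the bench: the seated pack's origin is 4 mm above it, axes parallel and pointing the same way. Outside x -66..58, y -52..38 mm; toe at +x, -y.
- cup_large: Large round cup for the large jar, fixed to the bench: dark floor 4 mm thick, grey rim 4 mm thick with top 12 mm above the bench, inner diameter 74 mm, outer 82 mm. Origin: centre of its underside, on the bench.
- cup_small: Small round cup for the small jar, fixed to the bench: dark floor 4 mm thick, grey rim 4 mm thick with top 12 mm above the bench, inner diameter 54 mm, outer 62 mm. Origin: centre of its underside, on the bench.
- vial: Amber glass sample vial with black cap, 26 mm diameter, 46 mm high, standing among the things; a bystander to be left alone. Origin: centre of its underside. Other low bystanders (timer, white dropper bottle, pen, syringe), none over 50 mm high, also lie between the things.
Things that resemble listed ones, but are neither listed nor needed, are in the scene too. What is shaped like the pack_left but green or purple is not meant.

How it is judged:
At the end, for the whole second after the job is handed in: Each pack lies in the cradle of its own hand and each jar in the cup of its size: origins within 14 mm horizontally, underside 1 to 7 mm above the holder's underside, upright within 0.1 rad, packs parallel to cradles within 0.3 rad, released, slower than 20 mm/s (horizontal distance between pack_left and cradle_left below 0.014 m and z of pack_left in the frame of cradle_left between 0.001 and 0.007 m and angle between each of pack_left, pack_right, jar_large, jar_small's own z axis and vertical below 0.1 rad and linear speed of each of pack_left, pack_right, jar_large, jar_small below 0.02 m/s and angle between the x axis of pack_left and the x axis of cradle_left, either way round below 0.3 rad and horizontal distance between pack_right and cradle_right below 0.014 m and z of pack_right in the frame of cradle_right between 0.001 and 0.007 m and angle between the x axis of pack_right and the x axis of cradle_right, either way round below 0.3 rad and horizontal distance between jar_large and cup_large below 0.014 m and z of jar_large in the frame of cup_large between 0.001 and 0.007 m and horizontal distance between jar_small and cup_small below 0.014 m and z of jar_small in the frame of cup_small between 0.001 and 0.007 m); the robot touches nothing.
It fails at once if the amber vial is knocked over or pushed more than 40 mm (distance of vial from where it was at the start of the episode above 0.04 m or angle between vial's own z axis and vertical above 0.6 rad).
It also fails if it takes over 109 s, if anything falls off the work surface, if the arm or the gripper's body presses on something with over 40 N, if the wrist force passes 120 N, or if a joint passes its speed limit or range.

ROBOT

A 7-joint arm with a two-finger parallel gripper is mounted at the origin on the work surface. World frame = base frame: x ahead of the robot, y to its left, z up, the work surface at z = 0. Lengths are in m, angles in rad, forces in N, time in s.
With the tool pointing down it reaches from about 0.425 to 0.925 m from the base axis. Payload 6.8 kg.
Tool frame: the origin (TCP) lies on the centre line of the jaws, within the pads' length; the fingertips stand 14 mm ahead of it and the grasp point (between the pads) lies 5 mm behind it (r.tips_ahead is the distance from the TCP to the fingertips, in m); z points along the fingers, y is the line along which they close (so a half turn about z gives the same grasp; the last joint's range is limited). The gripper opens to 85 mm and grips with 20 to 120 N. Pads are 22 mm wide; open, the fingers measure 114 mm over their backs; the gripper's body (76 mm by 85 mm) begins 54 mm behind the grasp point. The pads swing forward as they close: fully open they stand 13 mm farther back than shut.
Start: joints at [1.154, 0.477, 0.022, 1.555, -0.011, 1.109, -0.083], TCP at [0.205, -0.643, 0.245] pointing down, gripper open.
Joint ranges: [-2.96, 2.96], [-0.34, 2.1], [-1.41, 1.46], [0.24, 2.44], [-1.37, 4.51], [0.17, 1.92], [-2.96, 2.96]. Speed limits (rad/s): [2.39, 2.39, 3.14, 3.14, 3.14, 3.14, 3.14].

INTERFACE

Orientations are given as a rotation vector (axis times angle).
In Python, from bench import r, eyes gives the robot as it stands.
- The arm moves only by the tool step_arm, never from a script. Its argument "rows" is a list of rows, each a list of 6 numbers: the shift along the world's x, y, z in units of 60 cm (1.0 is 60 cm), then the turn, a rotation vector about the world's x, y, z in units of pi rad (1.0 is pi rad). In form: [[x, y, z, rx, ry, rz], ...]. A call has 1 to 5 rows; each row is the pose to reach, as a shift and turn from the pose commanded when the call began, turning the shorter way round; what a row does not reach only later rows make up. A row lasts 1/12 s, in which the tool goes at most 41.7 mm and 7.16 degrees, less where a joint would pass 70% of its speed; a pose out of reach is approached as far as the arm can. A call with a number of a shift or a turn outside -1 to 1 is refused whole. A call with a gripper value outside its range is refused whole. "jaw" is the closure, from 0 (fully open) to 1 (shut), set as the call begins (left out, the last holds). The fingers move at their own pace and stop on an object; "squeeze" is the grip in N (left out, the last holds). Time passes only in rows, so rows that repeat a pose let the fingers close. It gives the time, the measured TCP pose, the force, the opening and the grip force at its end, in the units of the state.
- r.get_obs(): the state, without advancing time (a new reading comes with each control period).
- eyes.grab_frame(name): name is "side" or "top"; returns the picture (384x512x3 uint8, red, green, blue); there is no depth.
- eyes.camera_info(name): a dict with "mtx" (3x3 intrinsics, pixels), "extrinsics" (4x4, takes a point from camera to world coordinates). Camera axes: x right, y down, z forward; pixel columns grow to the right and rows downward; lengths in m; the calibration is good to about 2 mm. A picture is of the moment at which its call begins. camera_info takes no time and is no camera call.
- r.hand_in(): hands the job in; it is judged then, once.
The state is a dict: "clock": time; "joints": joint angles; "qvel": joint speeds; "tau": joint torques, N m; "tcp_pos": TCP position; "orientation": TCP orientation; "contact_force": force on the tool from outside, world axes, zero at the start; "moment": the same for the moment, N m; "grip_width": finger opening in m; "gripper_force": force on a finger pad.
Only numpy, scipy, OpenCV 4.12 (cv2) and the standard library are available. Lean on these libraries where they do the work, as an engineer would, in place of code of your own. Each camera call takes 0.05 s, during which the arm holds its last target. There are 200 camera calls.

## Working session

There is one attempt and no reset: what is moved stays moved. The work goes in short steps, Python scripts to look and compute and a tool call to move; the robot and the scene stay as the last step left them, time stands still between calls to the robot, and variables do not carry over. Pictures are saved under pics/ and viewed, at most 14 in all, crops included, and the job is handed in when it is done.

Besides the shell and the picture viewer there is one more tool, called as name(argument=value, ...), one argument or row to a line, values as JSON. step_arm: Moves the arm, as the interface text tells. Shifts and turns lie within -1 to 1; 1 stands for 60 cm of shift or pi rad of turn. Its arguments: {"type":"object","properties":{"rows":{"type":"array"},"jaw":{"type":"number"},"squeeze":{"type":"number"}},"required":["rows"]}

```bash
mkdir -p pics; python3 - <<'E'
from bench import r, eyes
import cv2
for n in("top","side"):
    cv2.imwrite(f"pics/{n}0.png",cv2.resize(eyes.grab_frame(n)[:,:,::-1],(800,600),interpolation=cv2.INTER_CUBIC))
    i=eyes.camera_info(n);print(i)
print(r.get_obs(), r.tips_ahead)
E
```

```text
{'mtx': array([[427.02835049,   0.        , 259.59419137],
       [  0.        , 427.02835049, 196.63262989],
       [  0.        ,   0.        ,   1.        ]]), 'extrinsics': array([[ 1.68811858e-03, -9.96607899e-01,  8.22790686e-02,
         3.61842322e-01],
       [-9.99947700e-01, -8.52355025e-04,  1.01917359e-02,
        -1.07667536e-01],
       [-1.00870335e-02, -8.22919702e-02, -9.96557215e-01,
         1.26867662e+00],
       [ 0.00000000e+00,  0.00000000e+00,  0.00000000e+00,
         1.00000000e+00]])}
{'mtx': array([[479.28314594,   0.        , 248.85616208],
       [  0.        , 479.28314594, 187.13340346],
       [  0.        ,   0.        ,   1.        ]]), 'extrinsics': array([[ 0.90650349, -0.31109861,  0.28542789,  0.04514591],
       [-0.4221331 , -0.67974036,  0.5997972 , -0.97693803],
       [ 0.00742078, -0.66420682, -0.74751203,  1.11846305],
       [ 0.        ,  0.        ,  0.        ,  1.        ]])}
{'clock': 0.1, 'joints': array([ 1.15388273,  0.47770689,  0.02232734,  1.55633996, -0.01151998,
        1.10926701, -0.08308828]), 'qvel': array([ 7.02557753e-05, -6.04070239e-04, -1.22555715e-03, -3.00171464e-03,
        2.69518448e-03,  2.70810027e-04, -7.14217984e-04]), 'tau': array([ 3.21116757e-03, -5.97759247e+01,  1.61315806e+00, -2.81954795e+01,
        1.28181066e-02,  4.99932023e-03,  5.99483155e-05]), 'tcp_pos': array([ 0.20500778, -0.64259453,  0.244435  ]), 'orientation': array([-3.10266825e+00, -4.82975093e-01,  5.24023784e-04]), 'contact_force': array([-0.51725013, -0.21946083, -0.06864314]), 'moment': array([ 0.00552247, -0.00935666,  0.02151023]), 'gripper_force': 0.0, 'grip_width': 0.08550340996300387} 0.014
```

View pics/top0.png

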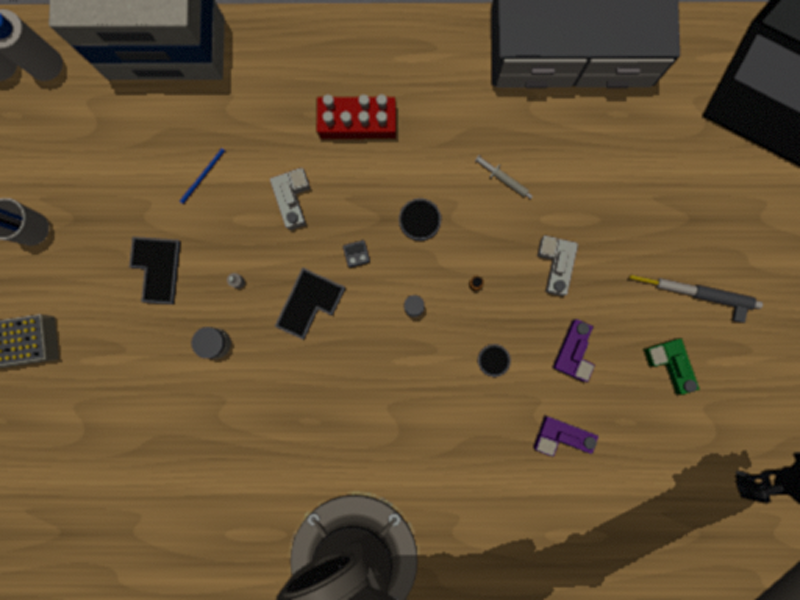

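View pics/side0.png

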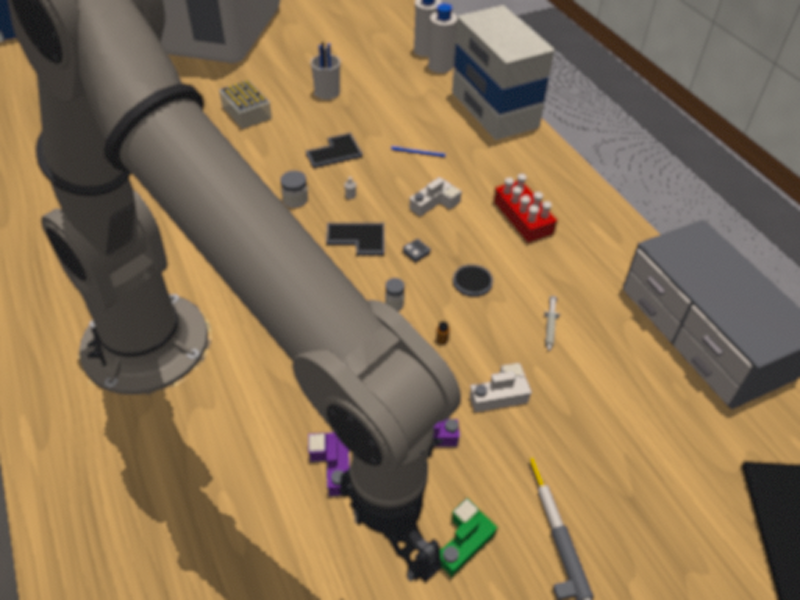

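The top view has image-up = +x and image-left = +y. These could be mistaken for the targets:
- **White packs:** at (290,198) the toe is right of the cap→toe direction, so this is pack_right. At (560,265) the toe is to the left, so this is pack_left.
- **Decoys:** purple (574,350), purple (566,436) and green (672,366).
- **Cradles:** left at (157,270), right at (310,303).
- **Jars:** large (211,343), small (414,307). The dropper bottle at (235,281) could pass for a jar.
- **Cups:** large (420,219), small (494,360).
- **Vial:** (476,284).

Next I'll check these choices in close crops.

```bash
python3 - <<'E'
from bench import r, eyes
import cv2,numpy as np
f=eyes.grab_frame("top")[:,:,::-1]; np.save("top0.npy",f)
for n,(x,y) in {"cl":(80,100),"cr":(235,100)}.items():
    c=cv2.resize(f[y:y+150,x:x+160],None,fx=4,fy=4,interpolation=cv2.INTER_CUBIC)
    cv2.imwrite(f"pics/{n}.png",np.clip(c.astype(float)*1.3,0,255).astype('uint8'))
E
```

```text
(no output)
```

View pics/cl.png

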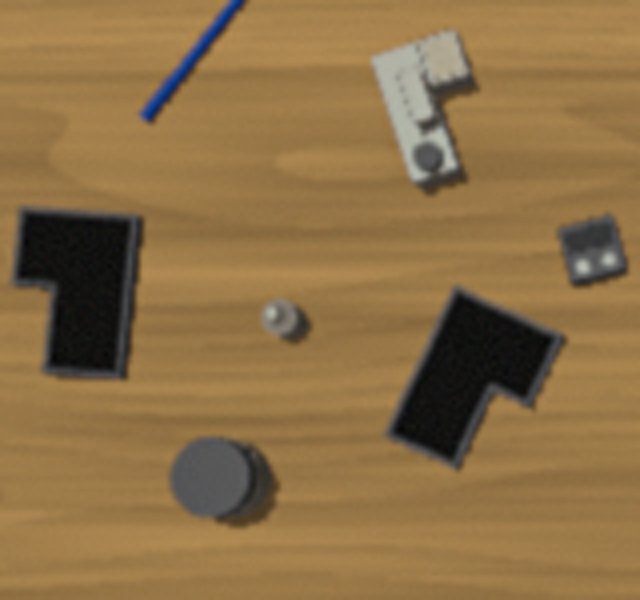

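View pics/cr.png

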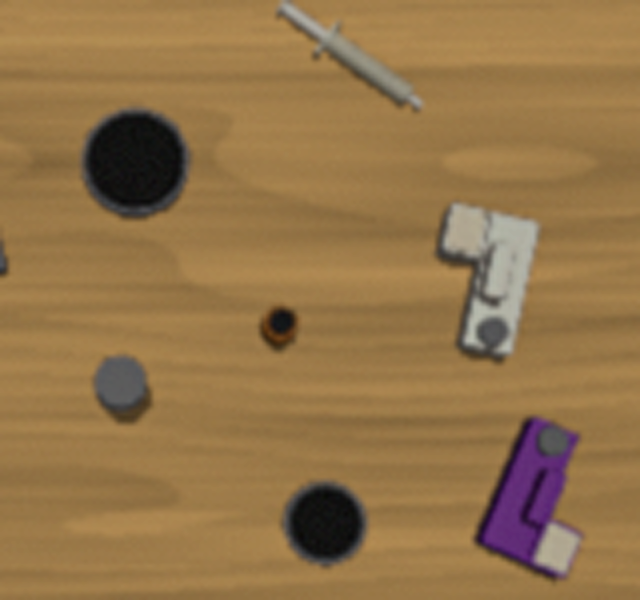

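The crops confirm the choices: cl shows pack_right (toe to the right), both cradles, the large jar, dropper and timer. cr shows pack_left, both cups, the small jar and the vial. I'll fit poses from the corner pixels.

```bash
cat > h.py <<'E'
import numpy as np
from scipy.optimize import least_squares
from bench import r, eyes
I={n:eyes.camera_info(n) for n in("top","side")}
def ray(uv,z,n="top"):
    K,T=I[n]["mtx"],I[n]["extrinsics"]; d=T[:3,:3]@np.linalg.solve(K,[*uv,1]); o=T[:3,3]
    return (o+d*(z-o[2])/d[2])[:2]
def crop(p,off): return (np.array(p)+.5)/4-.5+np.array(off)
def fit(model,px,z):
    W=np.array([ray(p,z) for p in px]);M=np.array(model)/1000
    def f(v):
        c,s=np.cos(v[2]),np.sin(v[2]);return (M@np.array([[c,s],[-s,c]])+v[:2]-W).ravel()
    a=min((least_squares(f,[*W.mean(0),t],loss='soft_l1',f_scale=.002) for t in(-2,-1,0,1,2)),key=lambda q:q.cost)
    return a.x.round(4),(f(a.x)*1000).round(1)
E
python3 - <<'E'
from h import *
L=(80,100);R=(235,100)
C=lambda ps,o:[crop(p,o) for p in ps]
cl=[(58,52),(58,-38),(-66,-38),(-66,22),(-2,52),(-2,22)]
print("cradL",*fit(cl,C([(21,208),(140,215),(125,378),(44,374),(13,284),(51,286)],L),.012))
print("cradR",*fit([(x,-y) for x,y in cl],C([(565,337),(457,288),(387,437),(460,468),(532,405),(491,390)],L),.012))
pl=[(46,40),(46,-26),(-54,-26),(-54,10),(10,40),(10,10)]
print("packR",*fit([(x,-y) for x,y in pl],C([(456,31),(372,60),(416,184),(462,173),(472,77),(437,96)],L),.034))
print("packL",*fit(pl,C([(450,203),(540,220),(510,355),(463,343),(443,250),(478,262)],R),.034))
for n,p,o,z in [("jarL",(213,478),L,.06),("drop",(280,317),L,.04),("timer",(593,250),L,.02),("jarS",(121,382),R,.06),("cupL",(135,162),R,.012),("cupS",(325,523),R,.012),("vial",(281,321),R,.046)]: print(n,ray(crop(p,o),z).round(4))
E
```

```text
cradL [ 0.5405  0.3803 -0.0655] [ 1.5  0.3  1.  -0.1 -0.5  0.5  0.5  0.  -1.   0.3 -1.5 -1.2]
cradR [ 0.4741  0.0904 -0.4182] [ 2.5 -0.6  2.5  1.   0.1  1.2 -1.5  0.6 -1.8 -0.2 -0.7 -3.2]
packR [0.671  0.122  0.3398] [-0.7 -0.9 -0.9 -0.5 -2.4  0.3  1.5  0.   0.  -0.5  4.3  2.1]
packL [ 0.5464 -0.3797 -0.222 ] [ 0.5 -0.2 -1.5  0.7 -0.1 -0.9 -0.8  0.4  0.   2.1  2.3 -1.9]
jarL [0.3973 0.264 ]
drop [0.5148 0.2244]
timer [ 0.5672 -0.001 ]
jarS [ 0.4659 -0.1103]
cupL [ 0.6349 -0.1207]
cupS [ 0.3665 -0.2599]
vial [ 0.5113 -0.2255]
```

step_arm(
  rows=[
    [0.19,0.146,-0.053,0,0,-0.056],
    [0.19,0.146,-0.053,0,0,-0.056],
    [0.19,0.146,-0.053,0,0,-0.056],
    [0.19,0.146,-0.053,0,0,-0.056],
    [0.19,0.146,-0.053,0,0,-0.056],
  ],
  jaw=0.3,
  squeeze=40,
)

```text
clock: 0.57
tcp_pos: [0.3256, -0.5497, 0.2118]
orientation: [-3.129, -0.224, -0.003]
contact_force: [0.1, 0.2, -0.3]
grip_width: 0.0597
gripper_force: 0.0
```

step_arm(
  rows=[
    [0.19,0.146,-0.053,0,0,-0.056],
    [0.19,0.146,-0.053,0,0,-0.056],
    [0.19,0.146,-0.053,0,0,-0.056],
    [0.19,0.146,-0.053,0,0,-0.056],
    [0.19,0.146,-0.053,0,0,-0.056],
  ],
)

```text
clock: 0.98
tcp_pos: [0.4386, -0.462, 0.1801]
orientation: [-3.137, 0.053, -0.002]
contact_force: [1.1, 1.0, 0.7]
grip_width: 0.06
gripper_force: 0.0
```

step_arm(
  rows=[
    [0.19,0.146,-0.053,0,0,-0.056],
    [0.19,0.146,-0.053,0,0,-0.056],
    [0.19,0.146,-0.053,0,0,-0.056],
    [0.19,0.146,-0.053,0,0,-0.056],
    [0.19,0.146,-0.053,0,0,-0.056],
  ],
)

```text
clock: 1.4
tcp_pos: [0.5518, -0.3743, 0.1483]
orientation: [-3.12, 0.329, -0.001]
contact_force: [-0.0, 0.0, -0.6]
grip_width: 0.0597
gripper_force: 0.0
```

step_arm(
  rows=[
    [-0.009,-0.009,-0.09,0,0,-0.004],
    [-0.009,-0.009,-0.09,0,0,-0.004],
    [-0.009,-0.009,-0.09,0,0,-0.004],
    [-0.009,-0.009,-0.09,0,0,-0.004],
  ],
)

```text
clock: 1.73
tcp_pos: [0.5401, -0.3867, 0.0955]
orientation: [-3.12, 0.366, 0.004]
contact_force: [0.1, -0.1, 0.1]
grip_width: 0.0599
gripper_force: 0.0
```

```bash
python3 - <<'E'
from h import *
import cv2
s=eyes.grab_frame("side")[:,:,::-1]
print(r.get_obs()["tcp_pos"],r.get_obs()["joints"].round(2))
def pr(p,n):
    K,T=I[n]["mtx"],I[n]["extrinsics"];q=K@(T[:3,:3].T@(np.array(p)-T[:3,3]));return q[:2]/q[2]
u,v=pr([.546,-.38,.06],"side").astype(int)
c=cv2.resize(s[max(v-60,0):v+60,max(u-80,0):u+80],None,fx=5,fy=5,interpolation=cv2.INTER_CUBIC)
cv2.imwrite("pics/a.png",c)
E
```

```text
[ 0.54137686 -0.38689869  0.09680961] [ 0.5   0.62  0.04  1.7  -0.03  0.83 -1.25]
```

View pics/a.png

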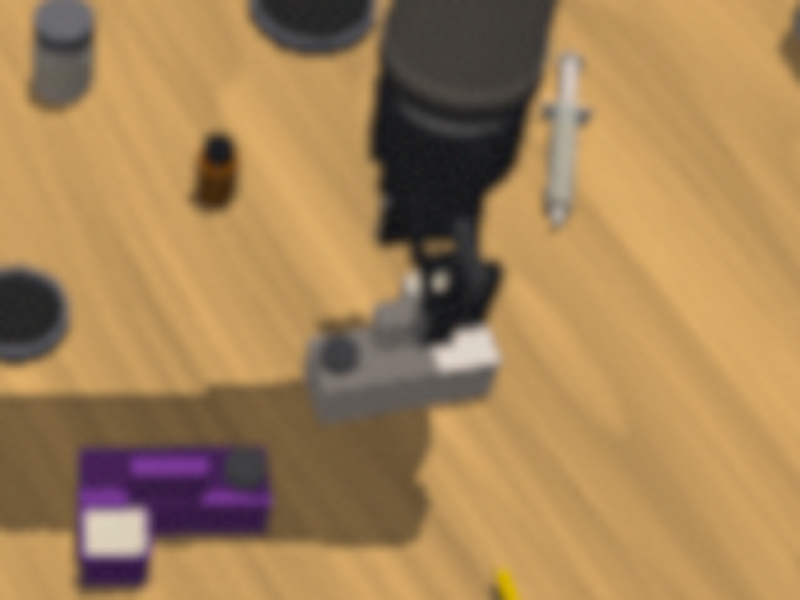

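The gripper looks offset to the right of the tab. I'll check this by overlaying the projected TCP and finger points.

```bash
cat >> h.py <<'E'
import cv2
from scipy.spatial.transform import Rotation as Ro
def pr(p,n):
    K,T=I[n]["mtx"],I[n]["extrinsics"];q=K@(T[:3,:3].T@(np.array(p)-T[:3,3]));return q[:2]/q[2]
def view(n,ctr,pts,name,hw=60,s=5):
    f=eyes.grab_frame(n)[:,:,::-1]; u,v=pr(ctr,n).astype(int); x0=int(np.clip(u-hw*4//3,0,512-hw*8//3)); y0=int(np.clip(v-hw,0,384-2*hw))
    c=cv2.resize(f[y0:y0+2*hw,x0:x0+hw*8//3],None,fx=s,fy=s,interpolation=cv2.INTER_CUBIC)
    for p in pts: cv2.drawMarker(c,tuple(int(k) for k in (pr(p,n)-[x0,y0]+.5)*s),(0,0,255),0,14,1)
    cv2.imwrite(f"pics/{name}.png",c)
def tool():
    o=r.get_obs(); R=Ro.from_rotvec(o["orientation"]).as_matrix(); return o["tcp_pos"],R,o
E
python3 - <<'E'
from h import *
t,R,o=tool(); print(t,R.round(3),o["grip_width"])
w=o["grip_width"]/2
view("side",[.546,-.38,.08],[t,t+R[:,1]*w,t-R[:,1]*w,t-R[:,2]*.1],"b")
E
```

```text
[ 0.54137686 -0.38689869  0.09680961] [[ 0.973 -0.231  0.   ]
 [-0.231 -0.973 -0.001]
 [ 0.     0.001 -1.   ]] 0.0599847012506295
```

View pics/b.png

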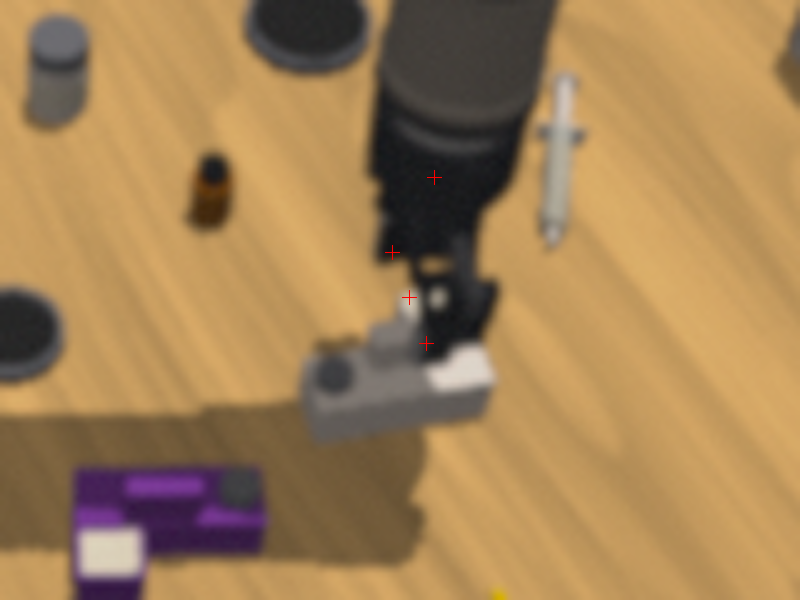

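The overlay agrees with the image, so the offset was only perspective. I'll descend and grip.

step_arm(
  rows=[
    [0.008,0.012,-0.038,0,0,0.004],
    [0.008,0.012,-0.06,0,0,0.004],
    [0.008,0.012,-0.076,0,0,0.004],
    [0.008,0.012,-0.076,0,0,0.004],
  ],
)

```text
clock: 2.17
tcp_pos: [0.5453, -0.3779, 0.0486]
orientation: [-3.122, 0.343, 0.005]
contact_force: [-1.1, 0.6, -0.3]
grip_width: 0.0599
gripper_force: 0.0
```

step_arm(
  rows=[
    [0,0,0,0,0,0],
    [0,0,0,0,0,0],
    [0,0,0,0,0,0],
    [0,0,0,0,0,0],
    [0,0,0,0,0,0],
  ],
  jaw=1,
  squeeze=50,
)

```text
clock: 2.58
tcp_pos: [0.5471, -0.3792, 0.0514]
orientation: [3.122, -0.344, 0.003]
contact_force: [-0.3, -0.7, 4.8]
grip_width: 0.0155
gripper_force: 49.4
```

step_arm(
  rows=[
    [0,0,0.03,0,0,0],
    [0,0,0.08,0,0,0],
    [0,0,0.14,0,0,0],
    [0,0,0.2,0,0,0],
    [0,0,0.2,0,0,0],
  ],
)

```text
clock: 3.0
tcp_pos: [0.5501, -0.3809, 0.1784]
orientation: [3.118, -0.343, 0.018]
contact_force: [1.8, -0.3, -0.8]
grip_width: 0.0153
gripper_force: 49.0
```

step_arm(
  rows=[
    [-0.011,0.253,0,0,0,0.049],
    [-0.011,0.253,0,0,0,0.049],
    [-0.011,0.253,0,0,0,0.049],
    [-0.011,0.253,0,0,0,0.049],
    [-0.011,0.253,0,0,0,0.049],
  ],
)

```text
clock: 3.42
tcp_pos: [0.5404, -0.2183, 0.17]
orientation: [-3.136, 0.087, 0.001]
contact_force: [0.2, -0.1, -1.4]
grip_width: 0.0152
gripper_force: 49.2
```

step_arm(
  rows=[
    [0,0.253,0,0,0,0],
    [0,0.253,0,0,0,0],
    [0,0.253,0,0,0,0],
    [0,0.253,0,0,0,0],
    [0,0.253,0,0,0,0],
  ],
)

```text
clock: 3.83
tcp_pos: [0.5401, -0.0671, 0.1703]
orientation: [-3.137, 0.087, 0.0]
contact_force: [-1.1, 0.2, -1.0]
grip_width: 0.0148
gripper_force: 49.4
```

step_arm(
  rows=[
    [0,0.253,0,0,0,0],
    [0,0.253,0,0,0,0],
    [0,0.253,0,0,0,0],
    [0,0.253,0,0,0,0],
    [0,0.253,0,0,0,0],
  ],
)

```text
clock: 4.25
tcp_pos: [0.5397, 0.0846, 0.1705]
orientation: [-3.136, 0.087, -0.001]
contact_force: [-0.3, -1.2, -1.9]
grip_width: 0.015
gripper_force: 49.5
```

step_arm(
  rows=[
    [0,0.253,0,0,0,0],
    [0,0.253,0,0,0,0],
    [0,0.253,0,0,0,0],
    [0,0.253,0,0,0,0],
    [0,0.253,0,0,0,0],
  ],
)

```text
clock: 4.67
tcp_pos: [0.5389, 0.2365, 0.1705]
orientation: [-3.136, 0.088, -0.0]
contact_force: [-0.2, 1.0, -2.2]
grip_width: 0.0148
gripper_force: 49.6
```

step_arm(
  rows=[
    [0,0.253,0,0,0,0],
    [0,0.253,0,0,0,0],
    [0,0.253,0,0,0,0],
    [0,0.253,0,0,0,0],
    [0,0.253,0,0,0,0],
  ],
)

```text
clock: 5.08
tcp_pos: [0.5378, 0.388, 0.1701]
orientation: [-3.135, 0.089, 0.002]
contact_force: [-0.2, 0.9, -1.5]
grip_width: 0.0149
gripper_force: 49.7
```

step_arm(
  rows=[
    [0,0,-0.1,0,0,0],
    [0,0,-0.13,0,0,0],
    [0,0,-0.13,0,0,0],
    [0,0,-0.13,0,0,0],
    [0,0,-0.13,0,0,0],
  ],
)

```text
clock: 5.5
tcp_pos: [0.5412, 0.3803, 0.0939]
orientation: [-3.139, 0.104, -0.002]
contact_force: [0.3, -0.5, -0.0]
grip_width: 0.015
gripper_force: 49.6
```

```bash
python3 - <<'E'
from h import *
t,R,o=tool(); print(t)
def pts(M,x,y,a,z): return [[x+(np.cos(a)*p-np.sin(a)*q)/1e3,y+(np.sin(a)*p+np.cos(a)*q)/1e3,z] for p,q in M]
a=-.066
view("side",[.54,.38,.03],pts([(46,40),(46,-26),(-54,-26),(-54,10),(10,40)],t[0],t[1],a,t[2]-.017)+pts([(58,52),(58,-38),(-66,-38),(-66,22)],.5405,.3803,-.0655,.012),"c",45,6)
E
```

```text
[0.54123875 0.38025947 0.09388916]
```

View pics/c.png

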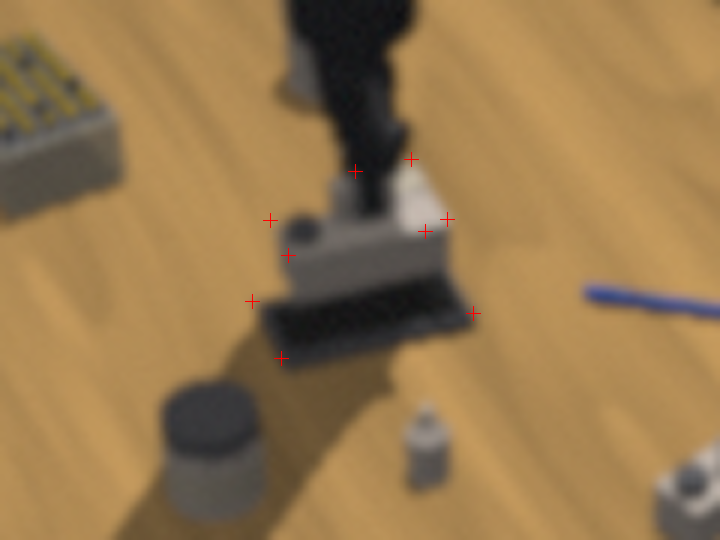

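step_arm(
  rows=[
    [-0.001,-0.003,-0.03,0,0,0],
    [-0.001,-0.003,-0.05,0,0,0],
    [-0.001,-0.003,-0.06,0,0,0],
    [-0.001,-0.003,-0.063,0,0,0],
    [-0.001,-0.003,-0.063,0,0,0],
  ],
)

```text
clock: 5.97
tcp_pos: [0.5398, 0.3789, 0.0555]
orientation: [-3.14, 0.102, -0.001]
contact_force: [0.4, -0.2, -0.5]
grip_width: 0.0149
gripper_force: 49.7
```

step_arm(
  rows=[
    [0,0,0,0,0,0],
    [0,0,0,0,0,0],
    [0,0,0,0,0,0],
    [0,0,0,0,0,0],
  ],
  jaw=0.4,
)

```text
clock: 6.3
tcp_pos: [0.5396, 0.3789, 0.0549]
orientation: [-3.14, 0.102, -0.001]
contact_force: [-0.3, -0.3, 0.3]
grip_width: 0.0513
gripper_force: 0.0
```

step_arm(
  rows=[
    [0,0,0.03,0,0,0],
    [0,0,0.08,0,0,0],
    [0,0,0.14,0,0,0],
    [0,0,0.2,0,0,0],
    [0,0,0.2,0,0,0],
  ],
)

```text
clock: 6.72
tcp_pos: [0.5428, 0.3816, 0.1828]
orientation: [-3.132, 0.103, -0.015]
contact_force: [1.5, 0.9, 0.9]
grip_width: 0.0508
gripper_force: 0.0
```

step_arm(
  rows=[
    [0.1095,-0.214,-0.05,0,0,0.0645],
    [0.1095,-0.214,-0.05,0,0,0.0645],
    [0.1095,-0.214,-0.05,0,0,0.0645],
    [0.1095,-0.214,-0.05,0,0,0.0645],
    [0.1095,-0.214,-0.05,0,0,0.0645],
  ],
)

```text
clock: 7.13
tcp_pos: [0.6081, 0.2416, 0.143]
orientation: [3.13, 0.2, -0.001]
contact_force: [0.1, -1.1, 0.3]
grip_width: 0.051
gripper_force: 0.0
```

step_arm(
  rows=[
    [0.1095,-0.214,-0.05,0,0,0.0645],
    [0.1095,-0.214,-0.05,0,0,0.0645],
    [0.1095,-0.214,-0.05,0,0,0.0645],
    [0.1095,-0.214,-0.05,0,0,0.0645],
    [0.1095,-0.214,-0.05,0,0,0.0645],
  ],
)

```text
clock: 7.55
tcp_pos: [0.6728, 0.1135, 0.113]
orientation: [3.094, 0.517, -0.002]
contact_force: [-0.3, -0.3, 0.6]
grip_width: 0.0509
gripper_force: 0.0
```

step_arm(
  rows=[
    [0,0,0,0,0,0],
    [0,0,0,0,0,0],
    [0,0,0,0,0,0],
    [0,0,0,0,0,0],
  ],
)

```text
clock: 7.88
tcp_pos: [0.6703, 0.1244, 0.115]
orientation: [-3.094, -0.536, -0.001]
contact_force: [-0.4, -0.6, 0.0]
grip_width: 0.0513
gripper_force: 0.0
```

```bash
python3 - <<'E'
from h import *
t,R,o=tool(); print(t,o["joints"].round(2))
f=eyes.grab_frame("top")[:,:,::-1];c=cv2.resize(f[60:220,60:273],None,fx=3.75,fy=3.75,interpolation=cv2.INTER_CUBIC);cv2.imwrite("pics/d.png",c)
E
```

```text
[0.67027717 0.12439527 0.1149808 ] [-0.12  0.63 -0.23  1.63  0.17  0.9  -1.63]
```

View pics/d.png

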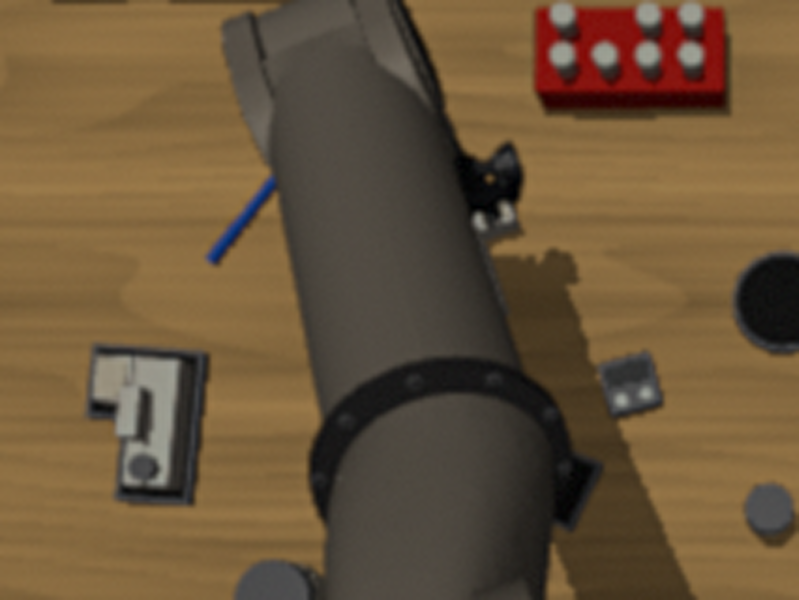

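The picture shows pack_left seated in its cradle (150,420), with pack_right under the gripper (490,200). I'll grasp pack_right now.

step_arm(
  rows=[
    [0.001,-0.004,-0.05,0,0,0],
    [0.001,-0.004,-0.085,0,0,0],
    [0.001,-0.004,-0.106,0,0,0],
    [0.001,-0.004,-0.106,0,0,0],
    [0.001,-0.004,-0.106,0,0,0],
  ],
)

```text
clock: 8.35
tcp_pos: [0.671, 0.1201, 0.0507]
orientation: [-3.096, -0.533, 0.002]
contact_force: [-0.3, 0.1, 0.4]
grip_width: 0.0516
gripper_force: 0.0
```

step_arm(
  rows=[
    [0,0,0,0,0,0],
    [0,0,0,0,0,0],
    [0,0,0,0,0,0],
    [0,0,0,0,0,0],
    [0,0,0,0,0,0],
  ],
  jaw=1,
)

```text
clock: 8.77
tcp_pos: [0.6724, 0.12, 0.0525]
orientation: [-3.096, -0.532, -0.004]
contact_force: [-0.2, 0.7, 6.0]
grip_width: 0.0149
gripper_force: 49.8
```

step_arm(
  rows=[
    [0,0,0.03,0,0,0],
    [0,0,0.08,0,0,0],
    [0,0,0.14,0,0,0],
    [0,0,0.16,0,0,0],
    [0,0,0.16,0,0,0],
  ],
)

```text
clock: 9.18
tcp_pos: [0.6738, 0.12, 0.1513]
orientation: [-3.096, -0.531, -0.012]
contact_force: [1.1, 1.1, -1.2]
grip_width: 0.015
gripper_force: 48.9
```

step_arm(
  rows=[
    [-0.164,-0.026,0,0,0,-0.121],
    [-0.164,-0.026,0,0,0,-0.121],
    [-0.164,-0.026,0,0,0,-0.121],
    [-0.164,-0.026,0,0,0,-0.121],
    [-0.164,-0.026,0,0,0,-0.121],
  ],
)

```text
clock: 9.6
tcp_pos: [0.5714, 0.1034, 0.1457]
orientation: [3.14, -0.061, -0.003]
contact_force: [-0.7, -0.4, -1.2]
grip_width: 0.0146
gripper_force: 48.9
```

step_arm(
  rows=[
    [-0.164,-0.026,0,0,0,-0.121],
    [-0.164,-0.026,0,0,0,-0.121],
    [-0.164,-0.026,0,0,0,-0.121],
    [-0.164,-0.026,0,0,0,-0.121],
    [-0.164,-0.026,0,0,0,-0.121],
  ],
)

```text
clock: 10.02
tcp_pos: [0.4748, 0.0884, 0.1466]
orientation: [3.073, -0.651, 0.001]
contact_force: [-0.5, 0.0, -0.4]
grip_width: 0.0153
gripper_force: 49.0
```

step_arm(
  rows=[
    [0,0,-0.05,0,0,0],
    [0,0,-0.09,0,0,0],
    [0,0,-0.09,0,0,0],
    [0,0,-0.09,0,0,0],
    [0,0,-0.09,0,0,0],
  ],
)

```text
clock: 10.43
tcp_pos: [0.4761, 0.0887, 0.0935]
orientation: [-3.072, 0.653, -0.002]
contact_force: [-0.6, 0.0, -2.1]
grip_width: 0.0152
gripper_force: 48.9
```

step_arm(
  rows=[
    [-0.003,0.003,-0.025,0,0,0],
    [-0.003,0.003,-0.04,0,0,0],
    [-0.003,0.003,-0.052,0,0,0],
    [-0.003,0.003,-0.06,0,0,0],
    [-0.003,0.003,-0.06,0,0,0],
  ],
)

```text
clock: 10.85
tcp_pos: [0.4732, 0.0902, 0.0568]
orientation: [-3.073, 0.655, -0.0]
contact_force: [0.5, -0.1, -1.2]
grip_width: 0.0152
gripper_force: 49.0
```

step_arm(
  rows=[
    [0,0,0,0,0,0],
    [0,0,0,0,0,0],
    [0,0,0,0,0,0],
    [0,0,0,0,0,0],
  ],
  jaw=0.4,
)

```text
clock: 11.18
tcp_pos: [0.473, 0.0901, 0.0572]
orientation: [-3.072, 0.655, -0.001]
contact_force: [-0.1, 0.4, 0.8]
grip_width: 0.0513
gripper_force: 0.0
```

step_arm(
  rows=[
    [0,0,0.03,0,0,0],
    [0,0,0.08,0,0,0],
    [0,0,0.14,0,0,0],
    [0,0,0.17,0,0,0],
    [0,0,0.17,0,0,0],
  ],
)

```text
clock: 11.6
tcp_pos: [0.4755, 0.0909, 0.1632]
orientation: [-3.069, 0.655, -0.011]
contact_force: [1.0, 0.7, -0.4]
grip_width: 0.0511
gripper_force: 0.0
```

step_arm(
  rows=[
    [-0.063,0.145,0,0,0,0],
    [-0.063,0.145,0,0,0,0],
    [-0.063,0.145,0,0,0,0],
    [-0.063,0.145,0,0,0,0],
  ],
  jaw=0,
)

```text
clock: 11.93
tcp_pos: [0.4331, 0.1808, 0.1586]
orientation: [-3.074, 0.645, 0.001]
contact_force: [0.1, -0.2, -0.6]
grip_width: 0.0855
gripper_force: 0.0
```

step_arm(
  rows=[
    [-0.063,0.145,-0.04,0,0,0],
    [-0.063,0.145,-0.04,0,0,0],
    [-0.063,0.145,-0.04,0,0,0],
    [-0.063,0.145,-0.04,0,0,0],
    [-0.063,0.145,-0.04,0,0,0],
  ],
)

```text
clock: 12.35
tcp_pos: [0.397, 0.2635, 0.1342]
orientation: [3.071, -0.653, -0.001]
contact_force: [-0.4, -1.0, 0.5]
grip_width: 0.0852
gripper_force: 0.0
```

step_arm(
  rows=[
    [0,0,0,0,0,0],
    [0,0,0,0,0,0],
    [0,0,0,0,0,0],
  ],
)

```text
clock: 12.6
tcp_pos: [0.398, 0.2627, 0.135]
orientation: [3.071, -0.659, 0.001]
contact_force: [-0.4, -0.1, 0.0]
grip_width: 0.0855
gripper_force: 0.0
```

```bash
python3 - <<'E'
from h import *
t,R,o=tool(); print(t,o["joints"].round(2)); w=o["grip_width"]/2
th=np.linspace(0,6.28,13)[:-1]
view("side",[.43,.2,.03],[t,t+R[:,1]*w,t-R[:,1]*w]+[[.3973+.029*np.cos(a),.264+.029*np.sin(a),.06] for a in th],"e",60,5)
E
```

```text
[0.3980263  0.2626697  0.13503589] [-0.55  0.31 -0.19  2.11  0.09  0.73 -2.8 ]
```

View pics/e.png

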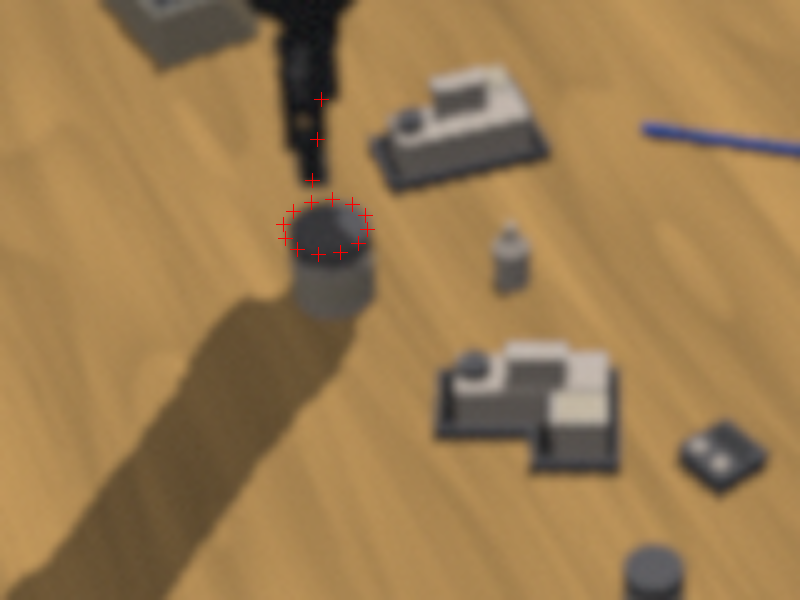

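Both packs sit in their cradles, and the gripper is centred over the large jar.

step_arm(
  rows=[
    [0,-0.001,-0.05,0,0,0],
    [0,-0.001,-0.09,0,0,0],
    [0,-0.001,-0.13,0,0,0],
    [0,-0.001,-0.165,0,0,0],
    [0,-0.001,-0.165,0,0,0],
  ],
)

```text
clock: 13.07
tcp_pos: [0.3956, 0.2614, 0.033]
orientation: [3.068, -0.655, -0.006]
contact_force: [0.5, -0.4, 0.6]
grip_width: 0.0858
gripper_force: 0.0
```

step_arm(
  rows=[
    [0,0,0,0,0,0],
    [0,0,0,0,0,0],
    [0,0,0,0,0,0],
    [0,0,0,0,0,0],
    [0,0,0,0,0,0],
  ],
  jaw=1,
  squeeze=40,
)

```text
clock: 13.48
tcp_pos: [0.3983, 0.2642, 0.0375]
orientation: [-3.07, 0.655, -0.003]
contact_force: [0.1, 0.1, 7.4]
grip_width: 0.057
gripper_force: 43.6
```

step_arm(
  rows=[
    [0,0,0.03,0,0,0],
    [0,0,0.08,0,0,0],
    [0,0,0.14,0,0,0],
    [0,0,0.2,0,0,0],
    [0,0,0.2,0,0,0],
  ],
)

```text
clock: 13.9
tcp_pos: [0.4003, 0.266, 0.1627]
orientation: [-3.064, 0.654, -0.012]
contact_force: [1.1, 1.8, -1.2]
grip_width: 0.0572
gripper_force: 43.7
```

step_arm(
  rows=[
    [0.1315,-0.2135,0,0,0,0],
    [0.1315,-0.2135,0,0,0,0],
    [0.1315,-0.2135,0,0,0,0],
    [0.1315,-0.2135,0,0,0,0],
    [0.1315,-0.2135,0,0,0,0],
  ],
)

```text
clock: 14.32
tcp_pos: [0.4788, 0.1289, 0.1562]
orientation: [3.067, -0.669, 0.004]
contact_force: [-0.4, 0.1, -2.2]
grip_width: 0.0569
gripper_force: 43.7
```

step_arm(
  rows=[
    [0.1315,-0.2135,0,0,0,0],
    [0.1315,-0.2135,0,0,0,0],
    [0.1315,-0.2135,0,0,0,0],
    [0.1315,-0.2135,0,0,0,0],
    [0.1315,-0.2135,0,0,0,0],
  ],
)

```text
clock: 14.73
tcp_pos: [0.5573, 0.0007, 0.1562]
orientation: [3.067, -0.668, 0.005]
contact_force: [0.0, -0.0, -1.5]
grip_width: 0.0568
gripper_force: 43.6
```

step_arm(
  rows=[
    [0.1315,-0.2135,0,0,0,0],
    [0.1315,-0.2135,0,0,0,0],
    [0.1315,-0.2135,0,0,0,0],
    [0.1315,-0.2135,0,0,0,0],
    [0.1315,-0.2135,0,0,0,0],
  ],
)

```text
clock: 15.15
tcp_pos: [0.6355, -0.1277, 0.1559]
orientation: [3.067, -0.666, 0.004]
contact_force: [-0.4, -1.3, -1.7]
grip_width: 0.0568
gripper_force: 43.6
```

step_arm(
  rows=[
    [0,0,-0.06,0,0,0],
    [0,0,-0.13,0,0,0],
    [0,0,-0.13,0,0,0],
    [0,0,-0.13,0,0,0],
    [0,0,-0.13,0,0,0],
  ],
)

```text
clock: 15.57
tcp_pos: [0.6346, -0.1201, 0.0794]
orientation: [-3.072, 0.654, -0.002]
contact_force: [0.7, -0.2, -0.9]
grip_width: 0.057
gripper_force: 43.9
```

```bash
python3 - <<'E'
from h import *
t,R,o=tool(); print(t,o["joints"].round(2))
th=np.linspace(0,6.28,13)[:-1]
view("side",[.63,-.12,.04],[[t[0]+.029*np.cos(a),t[1]+.029*np.sin(a),t[2]-.037] for a in th]+[[.6349+.041*np.cos(a),-.1207+.041*np.sin(a),.012] for a in th],"f",45,6)
E
```

```text
[ 0.63459767 -0.12006949  0.07939157] [ 0.11  0.61 -0.03  1.75  0.02  0.77 -1.92]
```

View pics/f.png

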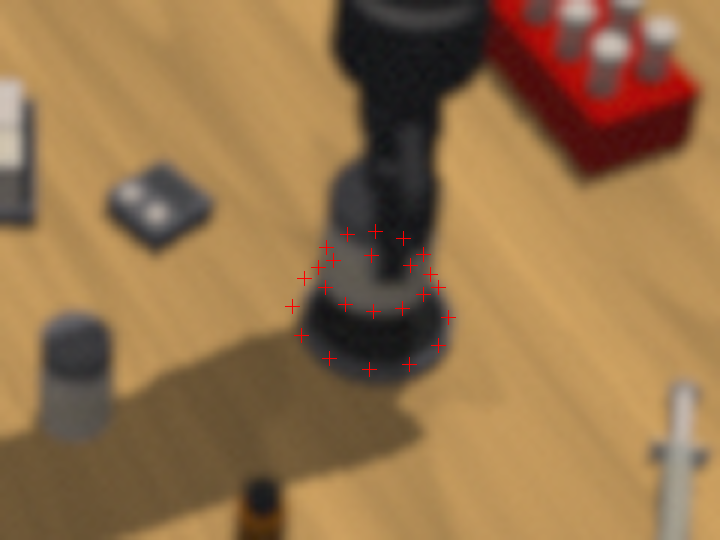

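step_arm(
  rows=[
    [-0.002,-0.003,-0.025,0,0,0],
    [-0.002,-0.003,-0.045,0,0,0],
    [-0.002,-0.003,-0.056,0,0,0],
    [-0.002,-0.003,-0.06,0,0,0],
    [-0.002,-0.003,-0.06,0,0,0],
  ],
)

```text
clock: 16.03
tcp_pos: [0.6328, -0.1224, 0.0422]
orientation: [-3.073, 0.655, -0.0]
contact_force: [0.3, 0.4, -2.2]
grip_width: 0.0568
gripper_force: 44.1
```

step_arm(
  rows=[
    [0,0,0,0,0,0],
    [0,0,0,0,0,0],
    [0,0,0,0,0,0],
    [0,0,0,0,0,0],
  ],
  jaw=0,
)

```text
clock: 16.37
tcp_pos: [0.6331, -0.1226, 0.0424]
orientation: [-3.072, 0.655, -0.002]
contact_force: [0.1, -0.5, 0.6]
grip_width: 0.0853
gripper_force: 0.0
```

step_arm(
  rows=[
    [0,0,0.03,0,0,0],
    [0,0,0.08,0,0,0],
    [0,0,0.14,0,0,0],
    [0,0,0.18,0,0,0],
    [0,0,0.18,0,0,0],
  ],
)

```text
clock: 16.78
tcp_pos: [0.6363, -0.1232, 0.1563]
orientation: [-3.071, 0.655, -0.016]
contact_force: [1.6, 0.3, 0.2]
grip_width: 0.0853
gripper_force: 0.0
```

step_arm(
  rows=[
    [-0.2785,0.0195,0,0,0,0],
    [-0.2785,0.0195,0,0,0,0],
    [-0.2785,0.0195,0,0,0,0],
    [-0.2785,0.0195,0,0,0,0],
    [-0.2785,0.0195,0,0,0,0],
  ],
  jaw=0.2,
)

```text
clock: 17.2
tcp_pos: [0.4545, -0.1108, 0.1476]
orientation: [3.07, -0.657, -0.019]
contact_force: [-1.4, -0.7, -1.0]
grip_width: 0.0684
gripper_force: 0.0
```

step_arm(
  rows=[
    [0,0,-0.04,0,0,0],
    [0,0,-0.04,0,0,0],
    [0,0,-0.04,0,0,0],
    [0,0,-0.04,0,0,0],
  ],
)

```text
clock: 17.53
tcp_pos: [0.4663, -0.1109, 0.1263]
orientation: [-3.073, 0.655, -0.0]
contact_force: [-0.1, 0.2, 0.5]
grip_width: 0.0683
gripper_force: 0.0
```

```bash
python3 - <<'E'
from h import *
t,R,o=tool(); print(t,o["joints"].round(2)); w=o["grip_width"]/2
th=np.linspace(0,6.28,13)[:-1]
view("side",[.52,-.13,.03],[t,t+R[:,1]*w,t-R[:,1]*w]+[[.466+.019*np.cos(a),-.111+.019*np.sin(a),.06] for a in th],"g",60,5)
E
```

```text
[ 0.46629619 -0.1108923   0.12634167] [ 0.14  0.32 -0.04  2.12  0.02  0.7  -1.91]
```

View pics/g.png

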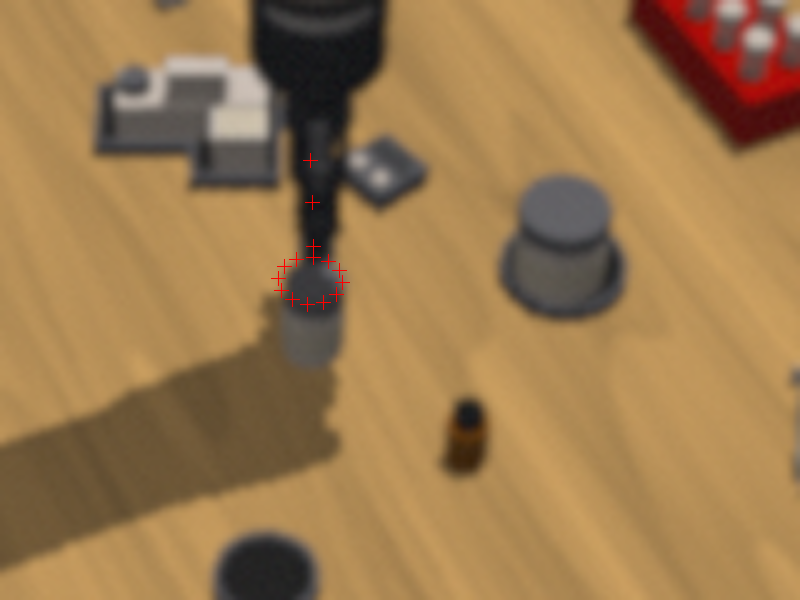

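The large jar is in its cup, the vial stands untouched, and the gripper is over the small jar.

step_arm(
  rows=[
    [0,-0.003,-0.05,0,0,0],
    [0,-0.003,-0.09,0,0,0],
    [0,-0.003,-0.13,0,0,0],
    [0,-0.003,-0.148,0,0,0],
    [0,-0.003,-0.148,0,0,0],
  ],
)

```text
clock: 18.0
tcp_pos: [0.4647, -0.1125, 0.0355]
orientation: [3.072, -0.655, -0.005]
contact_force: [0.1, -0.0, -0.2]
grip_width: 0.0686
gripper_force: 0.0
```

step_arm(
  rows=[
    [0,0,0,0,0,0],
    [0,0,0,0,0,0],
    [0,0,0,0,0,0],
    [0,0,0,0,0,0],
    [0,0,0,0,0,0],
  ],
  jaw=1,
  squeeze=35,
)

```text
clock: 18.42
tcp_pos: [0.4668, -0.1128, 0.0386]
orientation: [-3.072, 0.655, -0.005]
contact_force: [-0.7, -0.2, 8.2]
grip_width: 0.0375
gripper_force: 35.2
```

step_arm(
  rows=[
    [0,0,0.03,0,0,0],
    [0,0,0.08,0,0,0],
    [0,0,0.14,0,0,0],
    [0,0,0.17,0,0,0],
    [0,0,0.17,0,0,0],
  ],
)

```text
clock: 18.83
tcp_pos: [0.4684, -0.1132, 0.1437]
orientation: [-3.072, 0.655, -0.014]
contact_force: [0.6, -1.2, -0.7]
grip_width: 0.0374
gripper_force: 35.2
```

step_arm(
  rows=[
    [-0.0835,-0.1235,0,0,0,0],
    [-0.0835,-0.1235,0,0,0,0],
    [-0.0835,-0.1235,0,0,0,0],
    [-0.0835,-0.1235,0,0,0,0],
  ],
)

```text
clock: 19.17
tcp_pos: [0.4128, -0.1894, 0.1387]
orientation: [3.07, -0.664, -0.002]
contact_force: [0.2, 0.4, 0.1]
grip_width: 0.0371
gripper_force: 35.4
```

step_arm(
  rows=[
    [-0.0835,-0.1235,0,0,0,0],
    [-0.0835,-0.1235,0,0,0,0],
    [-0.0835,-0.1235,0,0,0,0],
    [-0.0835,-0.1235,0,0,0,0],
  ],
)

```text
clock: 19.5
tcp_pos: [0.3638, -0.2626, 0.1388]
orientation: [3.07, -0.663, -0.001]
contact_force: [-0.9, 0.6, -0.5]
grip_width: 0.0372
gripper_force: 35.5
```

step_arm(
  rows=[
    [0,0,-0.05,0,0,0],
    [0,0,-0.1,0,0,0],
    [0,0,-0.1,0,0,0],
    [0,0,-0.1,0,0,0],
    [0,0,-0.1,0,0,0],
  ],
)

```text
clock: 19.92
tcp_pos: [0.3664, -0.2602, 0.0799]
orientation: [-3.073, 0.653, -0.001]
contact_force: [0.0, -0.8, -0.3]
grip_width: 0.0372
gripper_force: 35.4
```

```bash
python3 - <<'E'
from h import *
t,R,o=tool(); print(t,o["joints"].round(2))
th=np.linspace(0,6.28,13)[:-1]
view("side",[.366,-.26,.04],[[t[0]+.019*np.cos(a),t[1]+.019*np.sin(a),t[2]-.038] for a in th]+[[.3665+.031*np.cos(a),-.2599+.031*np.sin(a),.012] for a in th],"i",45,6)
E
```

```text
[ 0.36639988 -0.26022727  0.0798575 ] [ 0.45  0.37  0.03  2.22 -0.02  0.56 -1.49]
```

View pics/i.png

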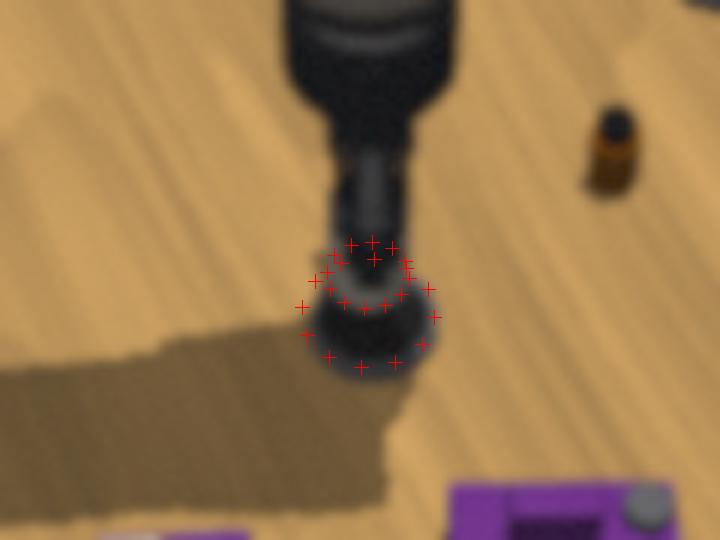

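step_arm(
  rows=[
    [0,-0.003,-0.025,0,0,0],
    [0,-0.003,-0.045,0,0,0],
    [0,-0.003,-0.055,0,0,0],
    [0,-0.003,-0.06,0,0,0],
    [0,-0.003,-0.06,0,0,0],
  ],
)

```text
clock: 20.38
tcp_pos: [0.3657, -0.2626, 0.0435]
orientation: [3.073, -0.655, 0.001]
contact_force: [0.4, 0.3, -0.3]
grip_width: 0.0372
gripper_force: 35.4
```

step_arm(
  rows=[
    [0,0,0,0,0,0],
    [0,0,0,0,0,0],
    [0,0,0,0,0,0],
    [0,0,0,0,0,0],
  ],
  jaw=0.2,
)

```text
clock: 20.72
tcp_pos: [0.3656, -0.2629, 0.0436]
orientation: [3.072, -0.655, 0.001]
contact_force: [-0.2, 0.4, 0.3]
grip_width: 0.0682
gripper_force: 0.0
```

step_arm(
  rows=[
    [0,0,0.04,0,0,0],
    [0,0,0.09,0,0,0],
    [0,0,0.15,0,0,0],
    [0,0,0.21,0,0,0],
    [0,0,0.25,0,0,0],
  ],
)

```text
clock: 21.13
tcp_pos: [0.366, -0.2632, 0.1964]
orientation: [3.072, -0.655, 0.005]
contact_force: [1.2, -0.7, -0.1]
grip_width: 0.0682
gripper_force: 0.0
```

step_arm(
  rows=[
    [-0.05,-0.25,0.1,0,0,0],
    [-0.05,-0.25,0.1,0,0,0],
    [-0.05,-0.25,0.1,0,0,0],
    [-0.05,-0.25,0.1,0,0,0],
    [-0.05,-0.25,0.1,0,0,0],
  ],
)

```text
clock: 21.55
tcp_pos: [0.3331, -0.4209, 0.2567]
orientation: [3.063, -0.667, 0.008]
contact_force: [0.5, -0.8, 0.7]
grip_width: 0.0682
gripper_force: 0.0
```

```bash
python3 - <<'E'
from h import *
f=eyes.grab_frame("top")[:,:,::-1];cv2.imwrite("pics/j.png",cv2.resize(f[95:263,75:299+40],None,fx=3,fy=3,interpolation=cv2.INTER_CUBIC))
print(r.get_obs()["contact_force"])
E
```

```text
[-0.35745114  0.51664493  0.09667594]
```

View pics/j.png

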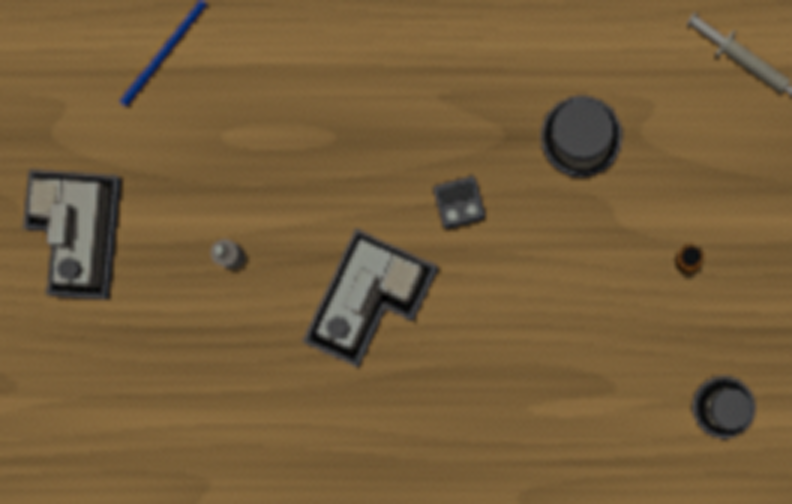

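All four are seated: packs at (75,232) and (365,292), large jar at (582,130) and small jar at (733,410). The vial is still standing at (689,260).

```bash
python3 -c "
from bench import r
print(r.hand_in())"
```

```text
the job is handed in; nothing more can be done
None
```

I've handed the job in: both packs and both jars are seated in their matching holders and released, and the vial was not touched, going by the last pictures. The robot's clock read about 22 s, and the hand-in returned no verdict.

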